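# Build up a nested cooling bath and tip the stirring bar into it

### The job

Set up the cooling bath from the outside in: stand the white porcelain cup in the steel dish, then the glass beaker in the porcelain cup, each let go and standing fully down on the floor of the one before. Then draw the tube that holds the black stirring bar out of the slanted rack and tip it mouth-down low over the beaker so that the bar slides out into it; leave the empty tube in the rack, and do not shove the rest about or drop the bar from high up. Finish while still holding the emptied tube raised there: mouth over the beaker and above its rim, pointing clearly downward, touching none of the vessels.

Things in the scene. Friction and masses are not known exactly. Their poses are not given: they have to be found in the camera images.
- dish: Round, low grey steel bath dish, the widest vessel: 112 mm across the rim, 30 mm high, walls sloping outward, wall 2 mm. Stands loose on the table (0.6 kg). Origin: centre of its underside. Inner floor: 4 mm above the origin, flat, about 58 mm across.
- cup: White porcelain cup without a handle: 60 mm across the rim, 42 mm high, almost straight sides (58 mm across at 12 mm height), rounded foot 48 mm across, wall 3 mm. Origin: centre of its underside, z up. Inner floor: 4 mm above the origin, about 42 mm across. 0.11 kg.
- beaker: Clear glass 50 ml beaker: 44 mm across, 58 mm high, straight sides, wall about 2 mm, foot 40 mm across. Origin: centre of its underside, z up. Inner floor: 2 mm above the origin. 0.045 kg.
- rack: Fixed open slanted tube rack, 146 wide, about 70 high: two grey plates with three holes each, 46 mm apart, in an aluminium frame open at the top. Origin: under its middle, on the table; front faces its own -x, y runs along the row. Tubes pass the front plate and end in the rear one, 56 mm deep, holes 26.5 wide; they come out along (-0.94, 0, 0.342) in its frame. Middle holes vacant.
- tube: Clear tube with the black stirring bar seen inside: 24 mm outside (26 mm bead in the last 3 mm at the mouth), 21 inside, 110 long, 0.03 kg. Origin: outside of its closed bottom, on its axis; own z axis runs along it to the open mouth. In the rack 54 mm stick out in front, slanting 20 deg up. The bar slides once the mouth is some 10 to 15 deg below level.
- tube_mouth (a point): Centre of the mouth of that tube, 110 mm along its z axis from the origin.
- tube_empty: A second tube just the same but empty, in the other outer place of the rack (which side is which varies). Leave it there.
- bar: Black PTFE-coated stirring bar, 9 mm thick (10.6 mm at its middle ridge) and 28 mm long, 0.012 kg. Origin: its centre; its own z axis runs along it. It lies at the bottom of the tube.
- amber_bottle: Bystander: brown bottle with black cap, 48 mm across, 94 mm high. Origin: centre of its underside.
- jar: Bystander: low white jar with screw lid, 55 mm across, 40 mm high. Origin: centre of its underside.
- tablet_vial: Bystander: white tablet vial, 52 mm across, 88 mm high. Origin: centre of its underside.
There are look-alikes about, which are no part of the job. What is shaped like the beaker but blue is not meant. What is shaped like the cup but pink is not meant.

How it is judged:
On the way, in this order (a step that is already met when the one before it is completed fails the run):
1. the porcelain cup stands in the steel dish, let go (horizontal distance between cup and dish below 0.012 m and z of cup in the frame of dish between 0.001 and 0.0075 m and angle between cup's own z axis and vertical below 0.1 rad and contact force between cup and the fingers below 0.1 N), for 0.2 s.
2. the beaker stands in the cup, let go (horizontal distance between beaker and cup below 0.01 m and z of beaker in the frame of cup between 0.001 and 0.0075 m and angle between beaker's own z axis and vertical below 0.1 rad and contact force between beaker and the fingers below 0.1 N), for 0.2 s.
3. the bar has slid out of the tube into the beaker (horizontal distance between bar and beaker below 0.02 m and z of bar in the frame of beaker between 0.003 and 0.035 m), for 0.2 s.
At the end, for the whole second after the job is handed in: Cup on the dish's floor and beaker on the cup's floor (3 mm, axes within 12 and 10 mm, upright), bar at rest in the beaker; tube gripped and still, mouth 15 deg or more below level, above the beaker's rim, within 45 mm of its axis, touching no vessel, rack or bar (all of step 3 and horizontal distance between cup and dish below 0.012 m and z of cup in the frame of dish between 0.001 and 0.0075 m and angle between each of cup, beaker's own z axis and vertical below 0.1 rad and horizontal distance between beaker and cup below 0.01 m and z of beaker in the frame of cup between 0.001 and 0.0075 m and contact force between tube and the fingers above 0.5 N and angle between tube's own z axis and vertical above 1.83 rad and z of tube_mouth in the frame of beaker above 0.06 m and horizontal distance between tube_mouth and beaker below 0.045 m and contact force between tube and beaker below 0.05 N and contact force between tube and cup below 0.05 N and contact force between tube and dish below 0.05 N and contact force between tube and rack below 0.05 N and contact force between tube and bar below 0.05 N and linear speed of tube below 0.03 m/s and linear speed of bar below 0.05 m/s); the arm keeps its last pose, push and grip.
It fails at once if a bystander (bottle, jar, vial, empty tube) was shoved more than 25 mm (distance of any of amber_bottle, jar, tablet_vial, tube_empty from where it was at the start of the episode above 0.025 m).
It fails at once if the dish was shoved more than 40 mm (distance of dish from where it was at the start of the episode above 0.04 m).
It fails at once if the bar was dropped from high up (faster than 2 m/s) (linear speed of bar above 2 m/s).
It also fails if it takes over 72 s, if anything falls off the work surface, if the arm or the gripper's body presses on something with over 40 N, if the wrist force passes 120 N, or if a joint passes its speed limit or range.

### The arm

A 6-joint arm with a two-finger parallel gripper is mounted at the origin on the work surface; the furniture and walls round the work are solid. World frame = base frame: x ahead of the robot, y to its left, z up, the work surface at z = 0. Lengths are in m, angles in rad, forces in N, time in s.
With the tool pointing down it reaches from about 0.3 to 0.875 m from the base axis. Payload 6.4 kg.
Tool frame: the origin (TCP) lies midway between the tips of the shut fingers; the grasp point (between the pads) lies 19 mm behind it; z points along the fingers, y is the line along which they close (so a half turn about z gives the same grasp; the last joint's range is limited). The gripper opens to 85 mm and grips with 20 to 120 N. Pads are 22 mm wide; open, the fingers measure 114 mm over their backs; the gripper's body (76 mm by 85 mm) begins 54 mm behind the grasp point. The pads swing forward as they close: fully open they stand 13 mm farther back than shut.
Start: joints at [-1.468, 0.181, 1.607, -0, 1.354, -0.206], TCP at [0.175, -0.548, 0.231] pointing down, gripper open.
Joint ranges: [-2.99, 2.99], [-0.89, 2.07], [0.3, 2.58], [-1.14, 4.28], [0, 2.63], [-3.12, 3.12]. Speed limits (rad/s): [2.57, 2.57, 3.01, 3.14, 3.14, 3.14].

### API

Orientations are given as a unit quaternion [w, x, y, z].
In Python, from bench import ctrl gives the robot as it stands. The module is installed in compiled form; this text tells all that it offers.
- The arm moves only by the tool move_arm, never from a script. Its argument "plan" is one flat list of numbers, 6 for each row, row after row: the shift along the world's x, y, z in units of 50 mm (1.0 is 50 mm), then the turn, a rotation vector about the world's x, y, z in rad. A call has 1 to 10 rows; each row is the pose to reach, as a shift and turn from the pose commanded when the call began; what a row does not reach only later rows make up. A row lasts 1/8 s, in which the tool goes at most 62.5 mm and 10.7 degrees, less where a joint would pass 70% of its speed; a pose out of reach is approached as far as the arm can. A call with a gripper value outside its range is refused whole. "grip" is the finger opening in mm, from 0 to 85.4, set as the call begins (left out, the last holds). The fingers move at their own pace and stop on an object; the grip force is fixed at half the most. Time passes only in rows, so rows that repeat a pose let the fingers close. It gives the time, the measured TCP pose, the force, the opening and the grip force at its end, in the units of the state.
- ctrl.get_obs(): the state, without advancing time (a new reading comes with each control period).
- ctrl.camera(name): name is "side" or "top" or "wrist"; returns a dict with "pixels" (420x560x3 uint8, red, green, blue), "fx", "fy", "cx", "cy" (pixels), "origin" and "attitude" of the camera in the world. Camera axes: x right, y down, z forward; pixel columns grow to the right and rows downward; lengths in m; the calibration is good to about 2 mm. The wrist camera is an equidistant fisheye: a pixel r from the principal point sees the ray r / f radians off the axis. A picture is of the moment at which its call begins. There is no depth.
- ctrl.hand_in(): hands the job in; it is judged then, once.
The state is a dict: "time_s": time; "q": joint angles; "dq": joint speeds; "joint_efforts": joint torques, N m; "eef_pos": TCP position; "eef_rot": TCP orientation; "wrist_force": force on the tool from outside, world axes, zero at the start; "torque": the same for the moment, N m; "opening": opening from 0.0 (shut) to 1.0 (fully open); "grasp_force": force on a finger pad.
Only numpy, scipy, OpenCV 4.12 (cv2) and the standard library are available. Lean on these libraries where they do the work, as an engineer would, in place of code of your own. Each camera call takes 0.05 s, during which the arm holds its last target. There are 200 camera calls.

## Working session

There is one attempt and no reset: what is moved stays moved. The work goes in short steps, Python scripts to look and compute and a tool call to move; the robot and the scene stay as the last step left them, time stands still between calls to the robot, and variables do not carry over. Pictures are saved under pics/ and viewed, at most 10 in all, crops included, and the job is handed in when it is done.

Besides the shell and the picture viewer there is one more tool, called after "Emit:" as name(argument=value, ...) on one line, values as JSON. move_arm: Moves the arm, as the interface text tells. Its arguments: {"type":"object","properties":{"plan":{"type":"array"},"grip":{"type":"number"}},"required":["plan"]}

```bash
mkdir -p pics; cat > h.py <<'E'
import numpy as np, cv2
from bench import ctrl
from scipy.spatial.transform import Rotation as R
def cam(n,save=None):
    c=ctrl.camera(n)
    if save: cv2.imwrite(f'pics/{save}.png',cv2.cvtColor(c['pixels'],cv2.COLOR_RGB2BGR))
    return c
def rot(c):
    a=np.array(c['attitude'],float)
    return a if a.shape==(3,3) else R.from_quat(a,scalar_first=True).as_matrix()
def ray(c,u,v,fish=False):
    x=(u-c['cx'])/c['fx'];y=(v-c['cy'])/c['fy']
    if fish:
        t=np.hypot(x,y);s=np.sinc(t/np.pi);d=np.array([x*s,y*s,np.cos(t)])
    else: d=np.array([x,y,1.])
    d=rot(c)@d
    return np.array(c['origin']),d/np.linalg.norm(d)
def plane(c,u,v,z,fish=False):
    o,d=ray(c,u,v,fish);return o+d*(z-o[2])/d[2]
def proj(c,p,fish=False):
    q=rot(c).T@(np.array(p)-c['origin'])
    if fish:
        r=np.hypot(q[0],q[1]);t=np.arctan2(r,q[2]);q=np.array([q[0]/r*t,q[1]/r*t,1])
    return np.array([c['cx']+c['fx']*q[0]/q[2],c['cy']+c['fy']*q[1]/q[2]])
E
python3 - <<'E'
from h import *
for n in('top','side'):
    c=cam(n,n+'0'); print(n,c['fx'],c['cx'],c['cy'],c['origin'],c['attitude'])
o=ctrl.get_obs();print(o['eef_pos'],o['eef_rot'],o['time_s'])
E
```

```text
top 421.7068738166567 289.7594754853987 213.48505574530913 [0.19544775 0.05644485 1.38117598] [ 0.0712891  -0.69353534  0.71453471 -0.05802369]
side 448.05262970215557 287.7325377408169 211.81987214671264 [0.18835299 1.1153224  0.66373234] [ 0.05205777 -0.08725563  0.85586156 -0.50712665]
[ 0.17470992 -0.5473035   0.23047789] [-7.81521286e-04  9.88104795e-01  1.53780040e-01  4.08122227e-05] 0.1
```

View pics/top0.png

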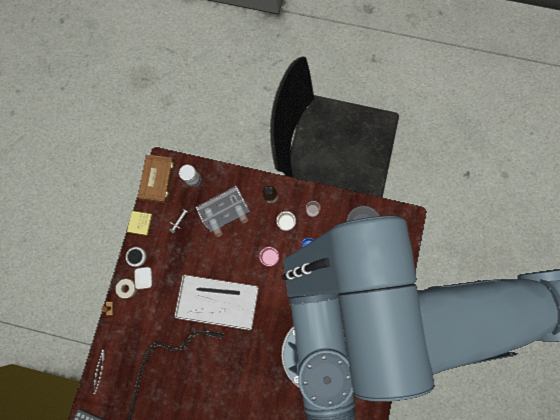

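View pics/side0.png

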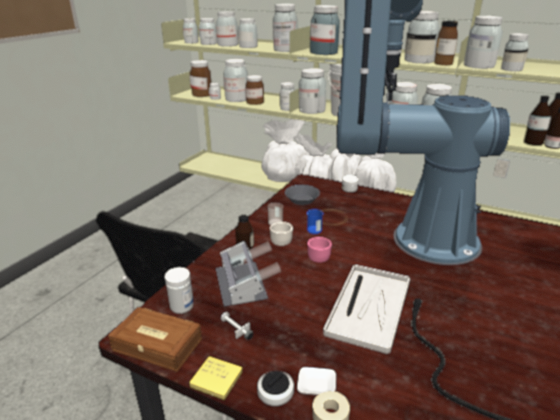

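Top shows the rack near (222,212), white cup (286,220), clear beaker (313,209), pink cup (269,256), blue beaker (308,243) and the dish (363,213) half hidden by the arm. Side shows the dish (302,195), beaker (276,214), cup (281,233) and rack (242,275).

```bash
python3 - <<'E'
from h import *
t=cam('top');s=cam('side')
for n,u,v,z in[('cup',286,220,.042),('beaker',313,209,.058),('dish',363,213,.03),('pink',269,256,.042),('blue',308,243,.058),('bottle',269,191,.094),('rack',222,212,.05),('tubeA',211,229,.07),('tubeB',242,213,.07),('vial',188,173,.088)]:
    print(n,plane(t,u,v,z).round(3))
for n,u,v,z in[('cup',281,228,.042),('beaker',276,208,.058),('dish',302,194,.03),('pink',319,243,.042),('blue',315,213,.058),('jar',350,180,.04)]:
    print('s',n,plane(s,u,v,z).round(3))
a=cv2.resize(t['pixels'][160:280,170:330],None,fx=5,fy=5,interpolation=2);b=cv2.resize(s['pixels'][170:320,190:350],None,fx=4,fy=4,interpolation=2)
cv2.imwrite('pics/c1.png',a[...,::-1]);cv2.imwrite('pics/c2.png',b[...,::-1])
E
```

```text
cup [0.423 0.091 0.042]
beaker [0.453 0.003 0.058]
dish [ 0.44  -0.159  0.03 ]
pink [0.309 0.148 0.042]
blue [0.345 0.023 0.058]
bottle [0.508 0.14  0.094]
rack [0.454 0.296 0.05 ]
tubeA [0.397 0.327 0.07 ]
tubeB [0.445 0.229 0.07 ]
vial [0.577 0.399 0.088]
s cup [0.418 0.096 0.042]
s beaker [0.45  0.016 0.058]
s dish [ 0.402 -0.143  0.03 ]
s pink [0.306 0.15  0.042]
s blue [0.336 0.023 0.058]
s jar [ 0.261 -0.258  0.04 ]
```

View pics/c1.png

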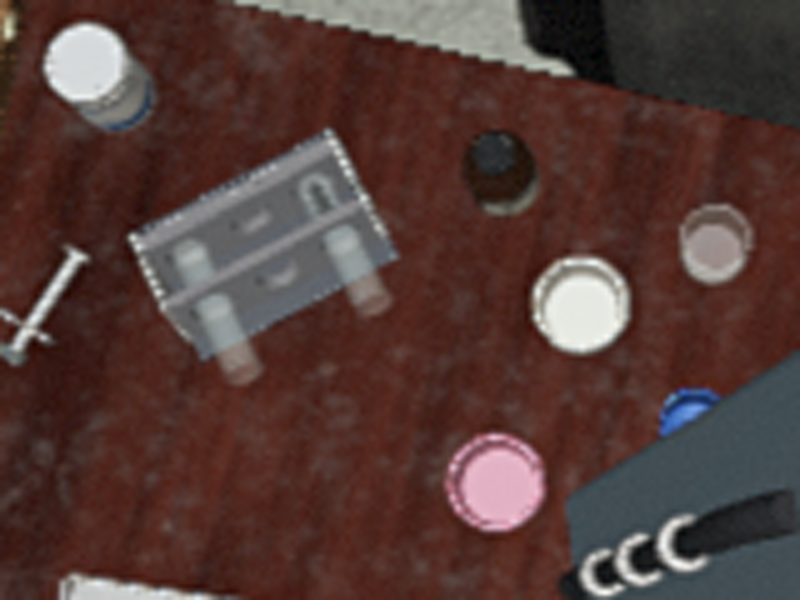

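View pics/c2.png

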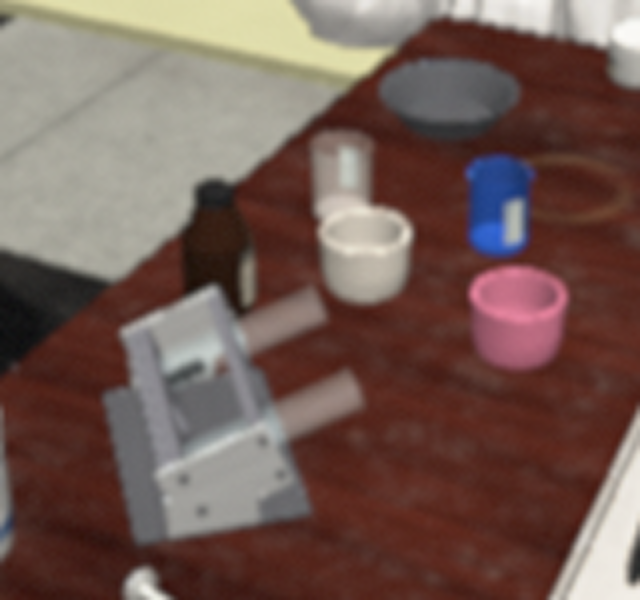

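The crops show the near-side tube (+y) clear. The far tube (-y, mouth at about (375,305) in the top crop) has a dark object at its bottom ((320,190) top, (188,372) side), so that one holds the bar. Next I hover over the vessels for a closer look.

Emit:
move_arm(plan=[4.5, 10.3, 0.6, 0, 0, 0.91, 4.5, 10.3, 0.6, 0, 0, 0.91, 4.5, 10.3, 0.6, 0, 0, 0.91, 4.5, 10.3, 0.6, 0, 0, 0.91, 4.5, 10.3, 0.6, 0, 0, 0.91, 4.5, 10.3, 0.6, 0, 0, 0.91, 4.5, 10.3, 0.6, 0, 0, 0.91, 4.5, 10.3, 0.6, 0, 0, 0.91, 4.5, 10.3, 0.6, 0, 0, 0.91, 4.5, 10.3, 0.6, 0, 0, 0.91], grip=75)

```text
time_s: 1.45
eef_pos: [0.4006, -0.0284, 0.2616]
eef_rot: [-0.0, 0.817, 0.576, 0.001]
wrist_force: [-0.7, 0.2, 0.1]
opening: 0.875
grasp_force: 0.0
```

```bash
python3 - <<'E'
from h import *
o=ctrl.get_obs();print(o['eef_pos'],o['eef_rot'],o['q'],o['time_s'])
t=cam('top','t1');w=cam('wrist','w1');print(w['fx'],w['cx'],w['cy'],w['origin'],w['attitude'])
a=np.zeros((420,800,3),np.uint8);a[:,:560]=w['pixels'];a[:300,560:]=cv2.resize(t['pixels'][160:310,280:400],None,fx=2,fy=2);cv2.imwrite('pics/w1b.png',a[...,::-1])
E
```

```text
[ 0.40057508 -0.02837921  0.26160455] [-6.24342907e-05  8.17392214e-01  5.76081278e-01  5.69991274e-04] [-3.69294436e-01 -2.63266543e-01  1.97313664e+00  1.02801415e-03
  1.43119461e+00 -2.64938611e-02] 1.45
325.19226210127806 283.3156193790444 208.82082159441865 [0.42465506 0.03727638 0.40396397] [ 0.14052309  0.97500591 -0.17030712 -0.02474303]
```

View pics/w1b.png

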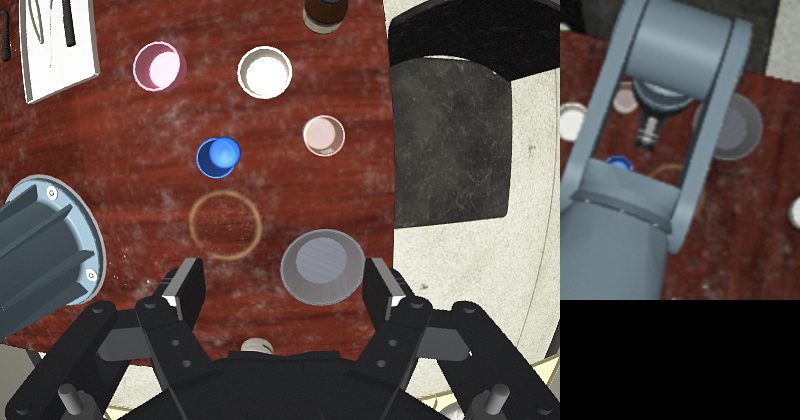

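The wrist view shows the white cup rim at about (265,72), beaker (324,135), dish rim (323,267) with its floor at (322,260), and the blue and pink look-alikes to the left.

```bash
python3 - <<'E'
from h import *
w=cam('wrist')
P=w['pixels'];hsv=cv2.cvtColor(P,cv2.COLOR_RGB2HSV)
m=((hsv[...,1]<60)&(hsv[...,2]>120)).astype(np.uint8); m[:, :220]=0;m[:30]=0;m[110:]=0;m[:,310:]=0
c=max(cv2.findContours(m,0,1)[0],key=cv2.contourArea);e=cv2.fitEllipse(cv2.convexHull(c));print('cup ell',e)
print('cup',plane(w,*e[0],.042,True))
m=((hsv[...,1]<95)).astype(np.uint8)
for nm,(x0,y0,x1,y1) in dict(beaker=(295,108,352,162),dish=(275,222,370,310)).items():
    k=np.zeros_like(m);k[y0:y1,x0:x1]=m[y0:y1,x0:x1]
    k=cv2.morphologyEx(k,cv2.MORPH_OPEN,np.ones((3,3)));c=max(cv2.findContours(k,0,1)[0],key=cv2.contourArea)
    print(nm,cv2.fitEllipse(cv2.convexHull(c)),cv2.boundingRect(c))
for n,u,v,z in[('beaker rim',324,135,.058),('dish rim',323,267,.03),('dish floor',322,260,.004),('dishL',281,267,.03),('dishR',365,267,.03),('dish top',323,230,.03),('dish bot',323,305,.03),('blue',218,157,.058)]: print(n,plane(w,u,v,z,True).round(4))
E
```

```text
cup ell ((263.7083435058594, 70.82119750976562), (52.494956970214844, 54.74276351928711), 80.29671478271484)
cup [0.42147728 0.09041602 0.042     ]
beaker ((323.1641845703125, 133.73281860351562), (40.55573272705078, 43.089927673339844), 115.53848266601562) (302, 114, 43, 41)
dish ((330.3416748046875, 271.8812561035156), (83.29560852050781, 104.49930572509766), 118.35102081298828) (280, 227, 90, 83)
beaker rim [0.458 0.002 0.058]
dish rim [ 0.408  -0.1585  0.03  ]
dish floor [ 0.4087 -0.1613  0.004 ]
dishL [ 0.3574 -0.1397  0.03  ]
dishR [ 0.46   -0.1789  0.03  ]
dish top [ 0.4233 -0.1099  0.03  ]
dish bot [ 0.3908 -0.2148  0.03  ]
blue [0.3431 0.0191 0.058 ]
```

Emit:
move_arm(plan=[0.41, 2.38, -1.5, 0, 0, 0, 0.41, 2.38, -2.4, 0, 0, 0, 0.41, 2.38, -2.4, 0, 0, 0, 0.41, 2.38, -3.2, 0, 0, 0, 0.41, 2.38, -4.0, 0, 0, 0, 0.41, 2.38, -4.6, 0, 0, 0, 0.41, 2.38, -4.86, 0, 0, 0, 0.41, 2.38, -4.86, 0, 0, 0])

```text
time_s: 2.6
eef_pos: [0.42, 0.0851, 0.0179]
eef_rot: [-0.0, 0.821, 0.571, -0.001]
wrist_force: [-0.8, -0.3, -0.3]
opening: 0.879
grasp_force: 0.0
```

Emit:
move_arm(plan=[0, 0, 0, 0, 0, 0, 0, 0, 0, 0, 0, 0, 0, 0, 0, 0, 0, 0, 0, 0, 0, 0, 0, 0, 0, 0, 0, 0, 0, 0], grip=50)

```text
time_s: 3.22
eef_pos: [0.4215, 0.0857, 0.0201]
eef_rot: [0.001, 0.82, 0.573, 0.001]
wrist_force: [-2.2, -2.5, 6.5]
opening: 0.676
grasp_force: 62.9
```

Emit:
move_arm(plan=[0, 0, 0.8, 0, 0, 0, 0, 0, 1.8, 0, 0, 0, -0.1, -1.0, 1.8, 0, 0, 0, -0.2, -2.0, 1.8, 0, 0, 0, -0.27, -3.0, 1.8, 0, 0, 0, -0.27, -4.0, 1.8, 0, 0, 0, -0.27, -4.8, 1.8, 0, 0, 0, -0.27, -5.02, 1.8, 0, 0, 0, -0.27, -5.02, 1.8, 0, 0, 0, -0.27, -5.02, 1.8, 0, 0, 0])

```text
time_s: 4.47
eef_pos: [0.4066, -0.1636, 0.1083]
eef_rot: [-0.0, 0.82, 0.573, 0.0]
wrist_force: [-0.4, -0.0, -1.3]
opening: 0.668
grasp_force: 65.2
```

```bash
python3 - <<'E'
from h import *
o=ctrl.get_obs();print(o['eef_pos'],o['eef_rot'],o['opening'],o['grasp_force'])
w=cam('wrist','w2');t=cam('top','t2');s=cam('side','s2')
a=np.zeros((420,800,3),np.uint8);a[:,:560]=w['pixels'];a[:200,560:]=cv2.resize(t['pixels'][170:270,320:440],(240,200));a[210:410,560:]=cv2.resize(s['pixels'][140:240,240:360],(240,200))
cv2.imwrite('pics/w2b.png',a[...,::-1])
E
```

```text
[ 0.40664648 -0.16360891  0.10833837] [-2.32623153e-04  8.19713041e-01  5.72774361e-01  8.38550930e-05] 0.6676817487935519 65.19786571268924
```

View pics/w2b.png

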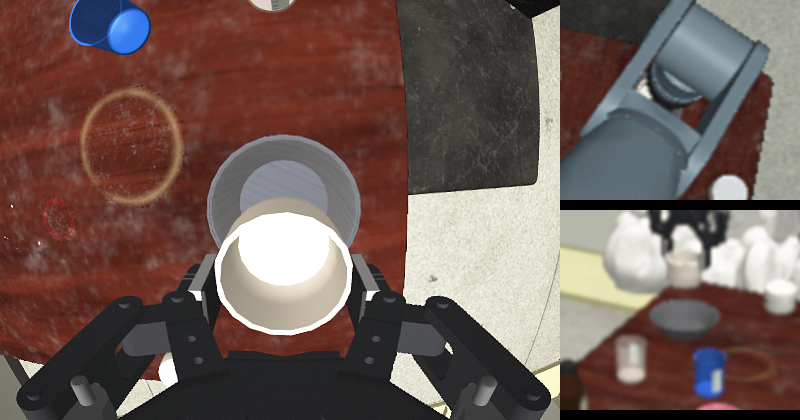

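The cup hangs upright: its rim centre is at about (284,273) in the wrist view, and the dish rim spans columns 207–361 with its top at row 135.

```bash
python3 - <<'E'
from h import *
w=cam('wrist')
f=lambda u,v,z:plane(w,u,v,z,True)
L,Rr,T,B=f(216,272,.13),f(352,272,.13),f(285,212,.13),f(285,334,.13)
print('cup',(L+Rr)/2,(T+B)/2,np.linalg.norm(L-Rr),np.linalg.norm(T-B))
L,Rr,T=f(207,207,.03),f(361,207,.03),f(284,135,.03)
print('dish',(L+Rr)/2,T,np.linalg.norm(L-Rr))
d=rot(w)@np.array([0,1,0]);d[2]=0;d/=np.linalg.norm(d);print('from top',T+.056*d)
T=f(284,160,.004);print('floor',T+.029*d, (f(240,195,.004)+f(328,195,.004))/2)
E
```

```text
cup [ 0.410166   -0.15575108  0.13      ] [ 0.40953936 -0.15869568  0.13      ] 0.05759071662931137 0.059158874414856746
dish [ 0.4102544  -0.15595108  0.03      ] [ 0.42757253 -0.10845217  0.03      ] 0.11096852947837209
from top [ 0.40835501 -0.16105148  0.03      ]
floor [ 0.41055217 -0.15516135  0.004     ] [ 0.41107406 -0.15377714  0.004     ]
```

Emit:
move_arm(plan=[0, 0, -0.6, 0, 0, 0, 0, 0, -1.1, 0, 0, 0, 0, 0, -1.4, 0, 0, 0, 0, 0, -1.55, 0, 0, 0, 0, 0, -1.63, 0, 0, 0, 0, 0, -1.67, 0, 0, 0, 0, 0, -1.69, 0, 0, 0, 0, 0, -1.69, 0, 0, 0])

```text
time_s: 5.68
eef_pos: [0.4071, -0.1651, 0.0242]
eef_rot: [0.0, 0.82, 0.572, 0.0]
wrist_force: [-0.7, -0.5, -0.7]
opening: 0.675
grasp_force: 65.3
```

Emit:
move_arm(plan=[0, 0, 0, 0, 0, 0, 0, 0, 0, 0, 0, 0, 0, 0, 0, 0, 0, 0, 0, 0, 0.1, 0, 0, 0, 0, 0, 0.5, 0, 0, 0, 0, 0, 1.5, 0, 0, 0, 0, 0, 2.3, 0, 0, 0], grip=72)

```text
time_s: 6.55
eef_pos: [0.4069, -0.1649, 0.1407]
eef_rot: [0.0, 0.82, 0.572, 0.0]
wrist_force: [0.6, -0.4, -0.3]
opening: 0.847
grasp_force: 0.0
```

Emit:
move_arm(plan=[0.3, 1.0, 0.3, 0, 0, 0, 0.7, 2.0, 0.5, 0, 0, 0, 0.98, 2.8, 0.5, 0, 0, 0, 0.98, 2.8, 0.5, 0, 0, 0, 0.98, 2.8, 0.5, 0, 0, 0, 0.98, 2.8, 0.5, 0, 0, 0])

```text
time_s: 7.3
eef_pos: [0.4555, -0.0258, 0.1637]
eef_rot: [-0.0, 0.82, 0.572, -0.0]
wrist_force: [-0.5, 0.2, 0.4]
opening: 0.843
grasp_force: 0.0
```

```bash
python3 - <<'E'
from h import *
o=ctrl.get_obs();print(o['eef_pos'])
w=cam('wrist','w3');s=cam('side','s3')
a=np.zeros((420,800,3),np.uint8);a[:,:560]=w['pixels'];a[210:410,560:]=cv2.resize(s['pixels'][150:250,240:360],(240,200))
cv2.imwrite('pics/w3b.png',a[...,::-1])
E
```

```text
[ 0.45550016 -0.02576995  0.16373165]
```

View pics/w3b.png

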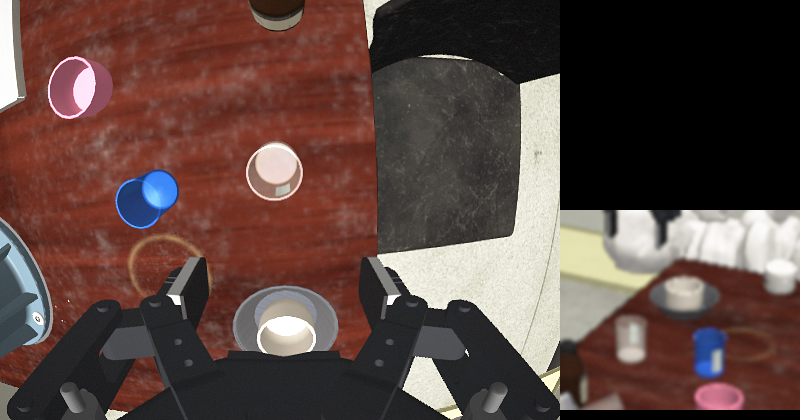

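The cup stands in the dish. The beaker rim centre is at (274,172), the cup rim at about (287,336), and the dish rim spans columns 233–338.

```bash
python3 - <<'E'
from h import *
w=cam('wrist')
f=lambda u,v,z:plane(w,u,v,z,True)
L,Rr,T,B=f(246,172,.058),f(302,172,.058),f(274,143,.058),f(274,200,.058)
print('beaker',(L+Rr)/2,(T+B)/2,np.linalg.norm(L-Rr),np.linalg.norm(T-B))
L,Rr=f(257,336,.046),f(316,336,.046);print('cup',(L+Rr)/2,np.linalg.norm(L-Rr))
L,Rr=f(233,325,.03),f(338,325,.03);print('dish',(L+Rr)/2,np.linalg.norm(L-Rr))
E
```

```text
beaker [0.45878406 0.00368131 0.058     ] [0.4588098  0.00364961 0.058     ] 0.043472110010845375 0.04498520501017527
cup [ 0.41088444 -0.15619542  0.046     ] 0.05930570868703161
dish [ 0.41048313 -0.15471101  0.03      ] 0.11036034013926231
```

Emit:
move_arm(plan=[0.05, 0.6, -0.5, 0, 0, 0, 0.05, 0.6, -1.2, 0, 0, 0, 0.05, 0.6, -1.9, 0, 0, 0, 0.05, 0.6, -2.4, 0, 0, 0, 0.05, 0.6, -2.51, 0, 0, 0, 0.05, 0.6, -2.51, 0, 0, 0])

```text
time_s: 8.2
eef_pos: [0.4584, 0.0048, 0.0386]
eef_rot: [-0.0, 0.82, 0.572, -0.0]
wrist_force: [0.2, -0.3, 0.0]
opening: 0.844
grasp_force: 0.0
```

Emit:
move_arm(plan=[0, 0, 0, 0, 0, 0, 0, 0, 0, 0, 0, 0, 0, 0, 0, 0, 0, 0, 0, 0, 0, 0, 0, 0, 0, 0, 0, 0, 0, 0, 0, 0, 0, 0, 0, 0], grip=38)

```text
time_s: 8.95
eef_pos: [0.4592, 0.005, 0.0398]
eef_rot: [0.001, 0.82, 0.573, 0.001]
wrist_force: [-2.3, 0.5, 6.9]
opening: 0.487
grasp_force: 60.1
```

Emit:
move_arm(plan=[0, 0, 0.8, 0, 0, 0, 0, 0, 1.6, 0, 0, 0, -0.3, -1.0, 1.6, 0, 0, 0, -0.6, -2.0, 1.6, 0, 0, 0, -0.97, -2.9, 1.6, 0, 0, 0, -0.97, -3.2, 1.6, 0, 0, 0, -0.97, -3.2, 1.6, 0, 0, 0, -0.97, -3.2, 1.6, 0, 0, 0])

```text
time_s: 9.95
eef_pos: [0.41, -0.1538, 0.1183]
eef_rot: [-0.0, 0.82, 0.573, 0.0]
wrist_force: [1.0, 0.3, -0.2]
opening: 0.484
grasp_force: 61.2
```

```bash
python3 - <<'E'
from h import *
o=ctrl.get_obs();print(o['eef_pos'])
w=cam('wrist','w4');s=cam('side','s4')
a=np.zeros((600,800,3),np.uint8);a[:,:600]=cv2.resize(w['pixels'][150:350,185:385],(600,600));a[210:410,600:]=cv2.resize(s['pixels'][130:230,250:350],(200,200))
cv2.imwrite('pics/w4b.png',a[...,::-1])
E
```

```text
[ 0.41003149 -0.15379094  0.11830061]
```

View pics/w4b.png

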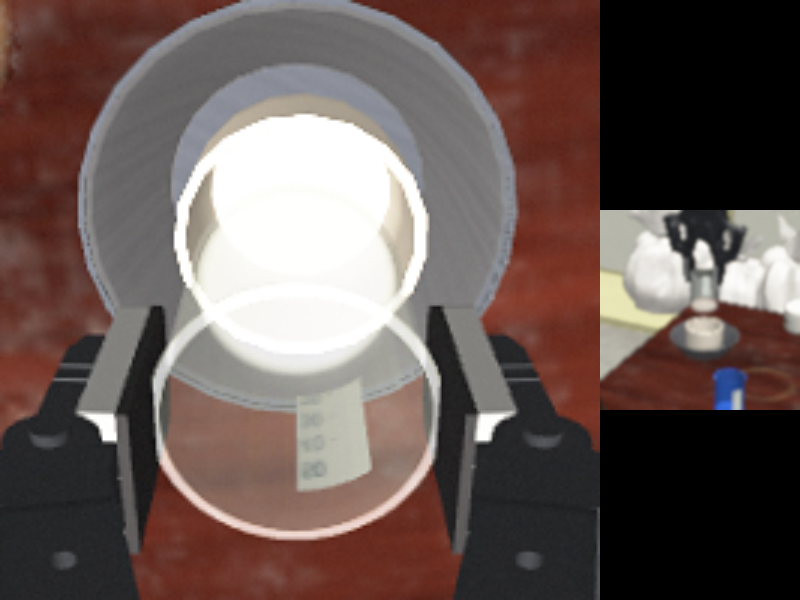

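The cup rim centre is at crop (302,234), which is pixel (285.7,228). The held beaker's rim centre is at crop (296,412), pixel (283.7,287.3).

```bash
python3 - <<'E'
from h import *
w=cam('wrist')
f=lambda u,v,z:plane(w,u/3+185,v/3+150,z,True)
for n,L,Rr,T,B,z in[('cup',176,428,115,354,.046),('bk',153,439,285,539,.1365)]:
    cu,cv=(L+Rr)/2,(T+B)/2
    l,r,t,b=f(L,cv,z),f(Rr,cv,z),f(cu,T,z),f(cu,B,z)
    print(n,(l+r)/2,(t+b)/2,np.linalg.norm(l-r),np.linalg.norm(t-b))
E
```

```text
cup [ 0.40982471 -0.15921544  0.046     ] [ 0.40938413 -0.16038031  0.046     ] 0.05929257810691287 0.05987411239850913
bk [ 0.41006408 -0.15432138  0.1365    ] [ 0.4095893  -0.15562226  0.1365    ] 0.042120492752137265 0.04386596848320953
```

Emit:
move_arm(plan=[0, -0.08, -0.3, 0, 0, 0, 0, -0.08, -0.6, 0, 0, 0, 0, -0.08, -0.9, 0, 0, 0, 0, -0.08, -1.1, 0, 0, 0, 0, -0.08, -1.25, 0, 0, 0, 0, -0.08, -1.34, 0, 0, 0, 0, -0.08, -1.38, 0, 0, 0, 0, -0.08, -1.4, 0, 0, 0, 0, -0.08, -1.4, 0, 0, 0])

```text
time_s: 11.22
eef_pos: [0.41, -0.1589, 0.0485]
eef_rot: [0.0, 0.82, 0.572, 0.0]
wrist_force: [0.0, 0.5, -0.0]
opening: 0.487
grasp_force: 61.2
```

Emit:
move_arm(plan=[0, 0, -0.03, 0, 0, 0, 0, 0, -0.03, 0, 0, 0])

```text
time_s: 11.48
eef_pos: [0.4101, -0.1591, 0.0478]
eef_rot: [0.0, 0.82, 0.572, -0.0]
wrist_force: [-2.9, 1.3, 11.4]
opening: 0.484
grasp_force: 62.4
```

Emit:
move_arm(plan=[0, 0, 0, 0, 0, 0, 0, 0, 0, 0, 0, 0, 0, 0, 0, 0, 0, 0, 0, 0, 0, 0, 0, 0, 0, 0, 0.5, 0, 0, 0, 0, 0, 1.5, 0, 0, 0, 0, 0, 2.3, 0, 0, 0], grip=64)

```text
time_s: 12.35
eef_pos: [0.4098, -0.1589, 0.1634]
eef_rot: [0.0, 0.82, 0.572, 0.0]
wrist_force: [-0.0, -0.2, 0.4]
opening: 0.745
grasp_force: 0.0
```

Emit:
move_arm(plan=[-0.2, 1, 1.0, 0, 0, -0.1, -0.2, 2, 1.5, 0, 0, -0.2, -0.2, 3, 1.5, 0, 0, -0.3, -0.2, 4, 1.5, 0, 0, -0.45, -0.2, 5, 1.5, 0, 0, -0.6, -0.2, 6, 1.5, 0, 0, -0.77, -0.2, 7, 1.5, 0, 0, -0.77, -0.2, 7, 1.5, 0, 0, -0.77, -0.2, 7, 1.5, 0, 0, -0.77])

```text
time_s: 13.48
eef_pos: [0.3995, 0.1911, 0.2365]
eef_rot: [0.0, 0.975, 0.223, -0.0]
wrist_force: [-0.9, -1.2, -1.1]
opening: 0.751
grasp_force: 0.0
```

```bash
python3 - <<'E'
from h import *
o=ctrl.get_obs();print(o['eef_pos'],o['eef_rot'],o['q'])
w=cam('wrist','w5');s=cam('side','s5');t=cam('top','t5')
a=np.zeros((600,800,3),np.uint8);a[:420,:560]=w['pixels'];a[:240,560:]=cv2.resize(s['pixels'][165:225,270:330],(240,240),interpolation=2)
a[240:480,560:]=cv2.resize(t['pixels'][180:240,330:390],(240,240),interpolation=2);a[420:600,:540]=cv2.resize(s['pixels'][235:305,200:410],(540,180),interpolation=2)
cv2.imwrite('pics/w5b.png',a[...,::-1])
E
```

```text
[0.39948329 0.19111915 0.23650995] [ 2.00031511e-04  9.74789678e-01  2.23125339e-01 -3.55942563e-04] [ 1.77308067e-01 -1.31889067e-01  1.91579878e+00 -4.43528977e-04
  1.35837495e+00  1.29815908e+00]
```

View pics/w5b.png

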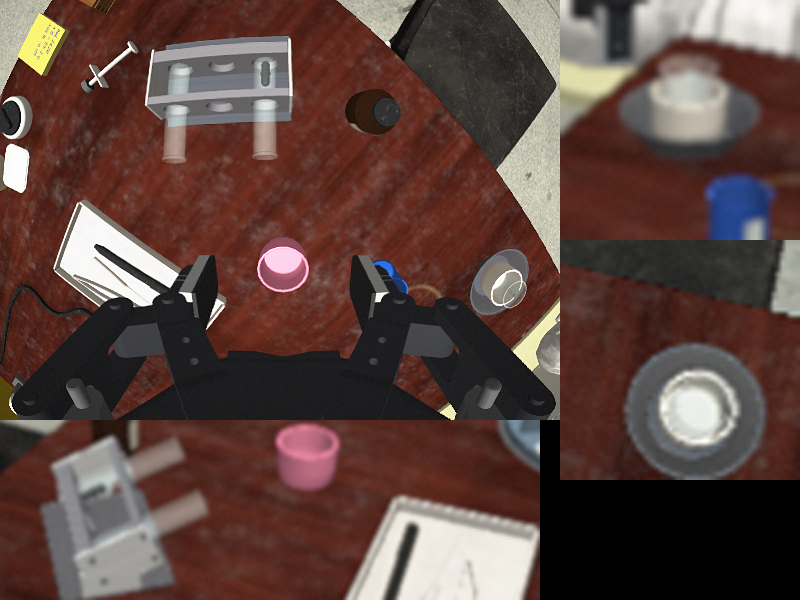

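The nest is in order: beaker in cup in dish. The bar lies in the right-hand tube (wrist (265,73)), whose mouth is at (265,156) in the wrist view and about (270.5,247) in the side view.

```bash
python3 - <<'E'
from h import *
w=cam('wrist');s=cam('side')
def tri(a,b):
    (o1,d1),(o2,d2)=a,b
    A=np.c_[d1,-d2];x=np.linalg.lstsq(A,o2-o1,rcond=None)[0]
    p,q=o1+d1*x[0],o2+d2*x[1];return (p+q)/2,np.linalg.norm(p-q)
M,e=tri(ray(w,265,156,True),ray(s,270.5,247.));print('mouth',M,e)
F,e=tri(ray(w,265,104,True),ray(s,251,254.5));print('front',F,e,np.linalg.norm(M-F))
for z in(.07,.08,.09): 
    p=plane(w,265,156,z,True);q=plane(w,174,160,z,True);print(z,p,q,np.linalg.norm(p-q),np.degrees(np.arctan2(*(q-p)[[1,0]]))-90)
b=plane(w,265,74,.045,True);print('bar',b)
# predict axis from mouth: yaw, 20deg
for z in(.07,.08,.09):
    p=plane(w,265,156,z,True)
    for yaw in(24,26):
        y=np.radians(yaw);m=np.array([-.94*np.cos(y),-.94*np.sin(y),.342]);print(z,yaw,'bottom px',proj(w,p-.11*m,True),'bar px',proj(w,p-.093*m,True),'side bar',proj(s,p-.093*m))
E
```

```text
mouth [0.41903639 0.21977841 0.05907773] 0.0044297086148652924
front [0.46437239 0.24225784 0.04603865] 0.007232453510988134 0.05225605215824379
0.07 [0.42264642 0.22053111 0.07      ] [0.38142432 0.30177221 0.07      ] 0.09110091797477242 26.903441771425932
0.08 [0.42401665 0.22055847 0.08      ] [0.38412694 0.29917368 0.08      ] 0.08815633883788304 26.903441771425932
0.09 [0.42538688 0.22058582 0.09      ] [0.38682955 0.29657514 0.09      ] 0.08521175970099366 26.90344177142596
bar [0.49593855 0.25672484 0.045     ]
0.07 24 bottom px [269.35701412  55.67347275] bar px [268.6772672   69.48747745] side bar [233.03397469 258.56133134]
0.07 26 bottom px [265.91382412  55.68922567] bar px [265.7153807   69.49813944] side bar [233.19236855 259.25790585]
0.08 24 bottom px [269.50301204  52.77445635] bar px [268.80190747  66.91412926] side bar [232.24739493 255.10213481]
0.08 26 bottom px [265.95851132  52.79135403] bar px [265.75054155  66.92569   ] side bar [232.4045719  255.79335769]
0.09 24 bottom px [269.65865943  49.7090999 ] bar px [268.93497543  64.18721108] side bar [231.45417166 251.61372166]
0.09 26 bottom px [266.00691923  49.72723319] bar px [265.78870038  64.19975018] side bar [231.61010545 252.2994773 ]
```

Emit:
move_arm(plan=[0.5, 0.4, -0.5, -0.08, 0.16, 0, 1.0, 0.7, -1.2, -0.156, 0.312, 0, 1.45, 1.08, -2.0, -0.156, 0.312, 0, 1.45, 1.08, -2.13, -0.156, 0.312, 0, 1.45, 1.08, -2.13, -0.156, 0.312, 0, 1.45, 1.08, -2.13, -0.156, 0.312, 0], grip=56)

```text
time_s: 14.48
eef_pos: [0.4731, 0.2449, 0.1329]
eef_rot: [0.041, 0.961, 0.219, -0.167]
wrist_force: [-0.3, 0.6, -0.6]
opening: 0.656
grasp_force: 0.0
```

```bash
python3 - <<'E'
from h import *
o=ctrl.get_obs();r=R.from_quat(o['eef_rot'],scalar_first=True).as_matrix();print(o['eef_pos'],r.round(3).tolist())
w=cam('wrist','w6');s=cam('side','s6')
# where tube's predicted points fall
m=np.array([-.841,-.419,.342])
for z in(.06,.066): 
    M=np.array([.4218,.2205,z]);print(z,[proj(w,M-k*m,True).round(0).tolist() for k in(0,.03,.054)],[proj(s,M-k*m).round(1).tolist() for k in(0,.054)])
a=np.zeros((420,800,3),np.uint8);a[:,:560]=w['pixels'];a[:240,560:]=cv2.resize(s['pixels'][220:300,210:290],(240,240),interpolation=2)
cv2.imwrite('pics/w6b.png',a[...,::-1])
E
```

```text
[0.47307965 0.24486684 0.13287486] [[0.849, 0.434, -0.302], [0.407, -0.901, -0.152], [-0.338, 0.006, -0.941]]
0.06 [[283.0, 250.0], [282.0, 213.0], [281.0, 181.0]] [[268.4, 246.9], [248.4, 256.1]]
0.066 [[283.0, 255.0], [282.0, 218.0], [281.0, 185.0]] [[268.4, 244.8], [248.3, 254.1]]
```

View pics/w6b.png

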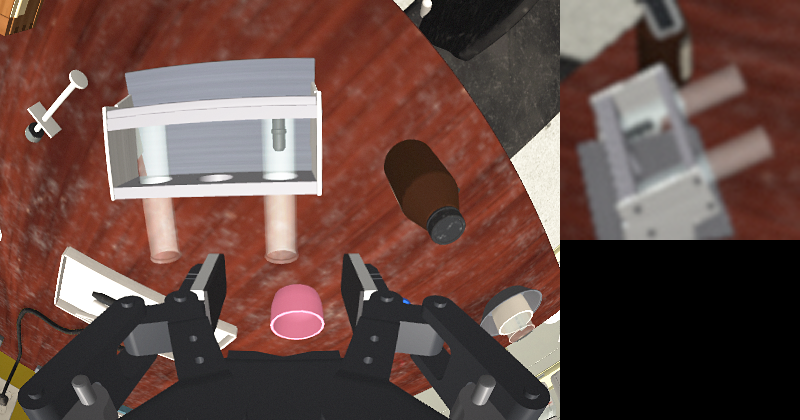

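The tube lies straight between the open fingers: mouth at (281,256), leaving the front plate at (281,188), within 3 px of prediction. Descending and gripping.

Emit:
move_arm(plan=[-0.16, -0.08, -0.47, 0, 0, 0, -0.32, -0.15, -0.95, 0, 0, 0, -0.48, -0.23, -1.4, 0, 0, 0, -0.6, -0.28, -1.75, 0, 0, 0, -0.64, -0.3, -1.89, 0, 0, 0, -0.64, -0.3, -1.89, 0, 0, 0, -0.64, -0.3, -1.89, 0, 0, 0])

```text
time_s: 15.45
eef_pos: [0.4412, 0.2305, 0.0366]
eef_rot: [0.041, 0.96, 0.219, -0.168]
wrist_force: [0.6, -0.3, -0.3]
opening: 0.654
grasp_force: 0.0
```

Emit:
move_arm(plan=[0, 0, 0, 0, 0, 0, 0, 0, 0, 0, 0, 0, 0, 0, 0, 0, 0, 0, 0, 0, 0, 0, 0, 0, 0, 0, 0, 0, 0, 0, 0, 0, 0, 0, 0, 0], grip=16)

```text
time_s: 16.2
eef_pos: [0.4406, 0.2305, 0.0361]
eef_rot: [0.041, 0.96, 0.219, -0.168]
wrist_force: [0.4, 2.1, 5.5]
opening: 0.257
grasp_force: 58.9
```

Emit:
move_arm(plan=[-0.25, -0.12, 0.1, 0, 0, 0, -0.51, -0.25, 0.2, 0, 0, 0, -0.76, -0.37, 0.31, 0, 0, 0, -1.02, -0.49, 0.41, 0, 0, 0, -1.27, -0.61, 0.51, 0, 0, 0, -1.52, -0.73, 0.61, 0, 0, 0, -1.52, -0.73, 1.2, 0, 0, 0, -1.52, -0.73, 2.0, 0, 0, 0, -1.52, -0.73, 2.6, 0, 0, 0, -1.52, -0.73, 2.6, 0, 0, 0])

```text
time_s: 17.45
eef_pos: [0.3653, 0.1939, 0.1677]
eef_rot: [0.041, 0.961, 0.219, -0.166]
wrist_force: [0.5, 0.8, -0.4]
opening: 0.26
grasp_force: 58.7
```

```bash
python3 - <<'E'
from h import *
o=ctrl.get_obs();print(o['eef_pos'],o['eef_rot'],o['q'],o['opening'],o['grasp_force'])
w=cam('wrist','w7');P=w['pixels'].astype(int)
# black bar / tube check: dark & mouth ring stats by edges around column of grip
e=cv2.Canny(w['pixels'],40,120);r=R.from_quat(o['eef_rot'],scalar_first=True).as_matrix()
G=o['eef_pos']-.019*r[:,2]
for k in(-.08,-.05,0,.02,.03,.035): print(k,proj(w,G-r[:,0]*k,True).round(1))
w0=cam('wrist');d=P[230:330,282].sum(1);print(d[::3])
E
```

```text
[0.36532912 0.19389363 0.16773104] [ 0.04109551  0.96053718  0.21917668 -0.16625605] [ 0.25555143  0.1529614   1.81659342 -0.0709074   1.50933818  1.39407891] 0.25979769836510713 58.69302023202181
-0.08 [283.5  95. ]
-0.05 [283.5 173.1]
0 [283.5 287.2]
0.02 [283.5 323.7]
0.03 [283.5 339.9]
0.035 [283.5 347.6]
[574 576 579 656 545 467 477 490 481 493 480 480 487 492 498 478 472 470
 462 464 456 452 450 451 456 443 434 457 483 459 452 585 496 466]
```

```bash
cat > wp.py <<'E'
from h import *
o=ctrl.get_obs();r=R.from_quat(o['eef_rot'],scalar_first=True).as_matrix()
p0=np.array(o['eef_pos']);ph0=-np.degrees(np.arcsin(-r[2,0]));mh=-r[:,0].copy();mh[2]=0;mh/=np.linalg.norm(mh);ax=np.cross([0,0,1],mh)
print('phi0',ph0,'mh',mh,'ax',ax)
B=np.array([.4098,-.159,0])
def tcp(ph,back=.005,z=.09):
    f=np.radians(ph);m=np.cos(f)*mh-np.sin(f)*np.array([0,0,1]);u=np.cos(f)*np.array([0,0,1])+np.sin(f)*mh
    return B-back*mh+np.array([0,0,z])-.03*m-.019*u
for ph in(-5,5,15,25,35,45): print(ph,((tcp(ph)-p0)/.05).round(2),(np.radians(ph-ph0)*ax).round(3))
E
python3 wp.py
```

```text
phi0 -20.006307863860627 mh [-0.90140142 -0.43298439  0.        ] ax [ 0.43298439 -0.90140142  0.        ]
-5 [ 1.52 -6.76 -1.94] [ 0.113 -0.236  0.   ]
5 [ 1.58 -6.73 -1.83] [ 0.189 -0.393  0.   ]
15 [ 1.62 -6.71 -1.72] [ 0.265 -0.551  0.   ]
25 [ 1.65 -6.7  -1.6 ] [ 0.34  -0.708  0.   ]
35 [ 1.65 -6.7  -1.47] [ 0.416 -0.865  0.   ]
45 [ 1.64 -6.71 -1.35] [ 0.491 -1.023  0.   ]
```

Emit:
move_arm(plan=[0.2, -1.0, 0, 0, 0, 0, 0.4, -2.0, 0, 0, 0, 0, 0.7, -3.0, 0, 0, 0, 0, 0.95, -4.0, 0, 0.03, -0.06, 0, 1.2, -5.0, 0, 0.06, -0.12, 0, 1.4, -6.0, 0, 0.113, -0.236, 0, 1.52, -6.76, -0.4, 0.113, -0.236, 0, 1.52, -6.76, -1.0, 0.113, -0.236, 0, 1.52, -6.76, -1.0, 0.113, -0.236, 0, 1.52, -6.76, -1.0, 0.113, -0.236, 0])

```text
time_s: 18.8
eef_pos: [0.4399, -0.1438, 0.1156]
eef_rot: [0.012, 0.974, 0.222, -0.042]
wrist_force: [0.5, 0.2, -1.2]
opening: 0.25
grasp_force: 58.9
```

```bash
python3 wp.py; python3 - <<'E'
from h import *
o=ctrl.get_obs();print(o['eef_pos'],o['q'],o['opening'],o['grasp_force'])
w=cam('wrist','w8');r=R.from_quat(o['eef_rot'],scalar_first=True).as_matrix();G=o['eef_pos']-.019*r[:,2]
P=w['pixels'].astype(int)
print('pred bottom',proj(w,G+r[:,0]*.08,True),'bar',proj(w,G+r[:,0]*.063,True),'mouth',proj(w,G-r[:,0]*.03,True))
g=P[:,:,:].sum(2)
print('col283 rows60-200',g[60:200:4,283].tolist())
print('rows300-360',g[300:364:3,283].tolist())
m=(g[60:260,255:312]<150);ys,xs=np.nonzero(m);print('dark',ys.size and (xs.mean()+255,ys.min()+60,ys.max()+60,ys.size))
E
```

```text
phi0 -5.040358546134273 mh [-0.90109085 -0.43363035  0.        ] ax [ 0.43363035 -0.90109085  0.        ]
-5 [-0.   -0.02 -0.94] [ 0.    -0.001  0.   ]
5 [ 0.06  0.01 -0.84] [ 0.076 -0.158  0.   ]
15 [ 0.1   0.03 -0.72] [ 0.152 -0.315  0.   ]
25 [ 0.12  0.04 -0.6 ] [ 0.227 -0.472  0.   ]
35 [ 0.13  0.05 -0.48] [ 0.303 -0.63   0.   ]
45 [ 0.11  0.04 -0.36] [ 0.379 -0.787  0.   ]
[ 0.43991822 -0.14375175  0.1155649 ] [-0.52013539  0.11977539  1.93536637 -0.08281529  1.1339696   0.63878164] 0.25033287631832307 58.875229395926
pred bottom [283.52502133  95.05010696] bar [283.52642398 139.66433425] mouth [283.50017518 340.10298959]
col283 rows60-200 [682, 260, 235, 149, 157, 178, 186, 192, 180, 173, 310, 318, 521, 535, 529, 593, 593, 608, 388, 408, 407, 404, 405, 401, 401, 394, 424, 409, 408, 400, 402, 401, 396, 400, 391]
rows300-360 [669, 681, 640, 611, 596, 597, 585, 583, 601, 607, 420, 459, 428, 423, 423, 404, 397, 405, 408, 95, 89, 117]
dark (np.float64(297.82394366197184), np.int64(60), np.int64(89), 142)
```

```bash
python3 - <<'E'
from h import *
a=cv2.imread('pics/w7.png').astype(int);b=cv2.imread('pics/w8.png').astype(int)
d=np.abs(a-b).max(2)
print('row: diff, lumaA,lumaB (cols 280-287)')
for y in range(60,356,6): print(y,int(np.median(d[y:y+6,280:287])),int(a[y:y+6,280:287].mean()),int(b[y:y+6,280:287].mean()),end=' | ')
E
```

```text
row: diff, lumaA,lumaB (cols 280-287)
60 185 50 171 | 66 24 49 71 | 72 7 54 52 | 78 9 54 58 | 84 9 59 62 | 90 17 72 61 | 96 26 79 94 | 102 29 85 127 | 108 109 88 175 | 114 110 91 179 | 120 117 104 196 | 126 109 105 166 | 132 31 104 134 | 138 30 104 135 | 144 29 106 134 | 150 24 111 133 | 156 21 113 132 | 162 25 115 137 | 168 22 115 135 | 174 34 121 137 | 180 69 180 134 | 186 78 189 132 | 192 80 190 134 | 198 22 224 204 | 204 14 240 238 | 210 23 223 242 | 216 64 195 244 | 222 77 191 255 | 228 76 191 255 | 234 76 195 255 | 240 98 188 255 | 246 112 160 255 | 252 111 161 255 | 258 103 160 248 | 264 88 163 239 | 270 88 162 236 | 276 90 157 236 | 282 91 155 235 | 288 107 151 241 | 294 89 151 234 | 300 87 151 226 | 306 61 148 205 | 312 49 154 197 | 318 48 159 194 | 324 57 168 195 | 330 62 169 148 | 336 82 188 140 | 342 58 159 135 | 348 45 126 134 | 354 14 59 70 |
```

```bash
python3 - <<'E'
from h import *
a=cv2.imread('pics/w7.png');b=cv2.imread('pics/w8.png')
d=cv2.blur(np.abs(a.astype(int)-b).max(2).astype(np.uint8),(3,3))
L=np.maximum(a,b).max(2)
m=((d<35)&(L<110)).astype(np.uint8);m[345:]=0
n,_,st,ce=cv2.connectedComponentsWithStats(m)
for i in range(1,n):
    if st[i,4]>150: print('dark const',st[i],ce[i].round())
# tube side edges: constant strong edges
for y in(60,80,100,120,140,160,180,200,240,260,280,300,320,340):
    ga=np.abs(np.diff(a[y].astype(int).sum(1)));gb=np.abs(np.diff(b[y].astype(int).sum(1)))
    print(y,(np.nonzero(np.minimum(ga,gb)[220:345]>45)[0]+220).tolist())
E
```

```text
dark const [  41    0   85  151 3852] [79. 77.]
dark const [227   0  51  18 525] [251.   7.]
dark const [288   0  30  17 272] [307.   9.]
dark const [ 265    0  144  119 6433] [350.  46.]
dark const [ 404    0   85   83 1414] [447.  33.]
dark const [   0   26   48  121 2695] [15. 71.]
dark const [ 163   31  104   54 1573] [198.  49.]
dark const [  84   55   65  115 1508] [117. 112.]
dark const [ 211   57  187  146 5619] [314. 131.]
dark const [213  97  34  27 299] [233. 110.]
dark const [148 158  42  44 372] [168. 178.]
dark const [ 190  159   63   76 1146] [220. 202.]
dark const [ 11 164  18  51 165] [ 20. 184.]
dark const [133 164  23  32 213] [143. 179.]
dark const [380 181  39  35 355] [398. 199.]
dark const [433 212  20  22 199] [441. 224.]
dark const [359 221  28  20 167] [371. 230.]
dark const [  307   245   175   100 10494] [383. 306.]
dark const [  84  252  176   93 7945] [192. 316.]
dark const [   0  270   66   66 1640] [ 27. 309.]
dark const [  45  279   59   66 1703] [ 74. 316.]
60 []
80 []
100 []
120 [310, 314]
140 [265]
160 [250]
180 [251]
200 [282]
240 [253, 320]
260 [242, 243, 254, 260, 308, 311, 312, 323, 324]
280 [237, 250, 251, 256, 260, 261, 306, 309, 310, 315, 316, 328, 329, 342]
300 [250, 254, 257, 258, 259, 306, 307, 308, 309, 312, 316]
320 [250, 251, 255, 257, 309, 310, 311, 314, 315]
340 [249, 317]
```

The mouth bead shows at row ~340, so the mouth is 30 mm from the grasp, as planned. Lowering, then tipping about the mouth.

Emit:
move_arm(plan=[0, -0.02, -0.5, 0, 0, 0, 0, -0.02, -0.94, 0, 0, 0, 0, -0.02, -0.94, 0, 0, 0, 0.06, 0.01, -0.84, 0.076, -0.158, 0, 0.1, 0.03, -0.72, 0.152, -0.315, 0, 0.12, 0.04, -0.6, 0.227, -0.472, 0, 0.13, 0.05, -0.48, 0.303, -0.63, 0, 0.11, 0.04, -0.36, 0.379, -0.787, 0, 0.11, 0.04, -0.36, 0.379, -0.787, 0, 0.11, 0.04, -0.36, 0.379, -0.787, 0])

```text
time_s: 20.1
eef_pos: [0.4461, -0.143, 0.0984]
eef_rot: [-0.082, 0.901, 0.204, 0.373]
wrist_force: [0.4, 0.5, -0.6]
opening: 0.256
grasp_force: 58.9
```

Emit:
move_arm(plan=[0, 0, 0, 0, 0, 0, 0, 0, 0, 0, 0, 0, 0, 0, 0, 0, 0, 0, 0, 0, 0, 0, 0, 0])

```text
time_s: 20.6
eef_pos: [0.4459, -0.142, 0.0978]
eef_rot: [-0.083, 0.901, 0.204, 0.374]
wrist_force: [0.9, 0.0, -1.1]
opening: 0.25
grasp_force: 58.9
```

```bash
python3 wp.py; python3 - <<'E'
from h import *
o=ctrl.get_obs();print(o['eef_pos'],o['wrist_force'],o['opening'],o['grasp_force'])
s=cam('side','s9');t=cam('top','t9');w=cam('wrist','w9')
b=cv2.imread('pics/t5.png')[...,::-1]
# beaker interior darkness, before/after
for n,c,old in(('top',t,b),('side',s,cv2.imread('pics/s5.png')[...,::-1])):
    for z in(.012,.02,.046,.066):
        u,v=proj(c,[.41,-.159,z]).round().astype(int)
        print(n,z,u,v,old[v-2:v+3,u-4:u+5].mean(2).min().round(),c['pixels'][v-2:v+3,u-4:u+5].mean(2).min().round())
for p in([.41,-.159,.012],[.41,-.159,.066]): print('wrist',proj(w,p,True))
g=w['pixels'].mean(2);
u,v=proj(w,[.41,-.159,.012],True).round().astype(int);print(g[max(0,v-28):v+29:4,max(0,u-28):u+29:4].round().astype(int))
E
```

```text
phi0 45.04513334625839 mh [-0.90122827 -0.43334468  0.        ] ax [ 0.43334468 -0.90122827  0.        ]
-5 [-0.12 -0.05 -0.59] [-0.379  0.787 -0.   ]
5 [-0.06 -0.02 -0.48] [-0.303  0.63  -0.   ]
15 [-0.02 -0.   -0.37] [-0.227  0.473 -0.   ]
25 [ 0.    0.01 -0.25] [-0.152  0.315 -0.   ]
35 [ 0.01  0.01 -0.12] [-0.076  0.158 -0.   ]
45 [-0.01  0.   -0.  ] [-0.     0.001 -0.   ]
[ 0.44591434 -0.14198079  0.09781826] [ 0.88363566  0.02395411 -1.07575805] 0.24950812941785708 58.92024518921971
top 0.012 363 223 208.0 25.0
top 0.02 363 223 208.0 25.0
top 0.046 364 221 199.0 25.0
top 0.066 365 220 139.0 25.0
side 0.012 300 197 118.0 121.0
side 0.02 300 194 152.0 156.0
side 0.046 301 187 179.0 186.0
side 0.066 301 181 91.0 93.0
wrist [282.83908931 357.26251969]
wrist [282.97464401 353.12967454]
[[ 75 222 216 230 244 254 254 255 254 254 251 240 231 222  77]
 [211 204 217 254 254 255 255 255 255 255 254 254 244 224 218]
 [190 208 254 255 255 255 255 255 255 255 255 255 254 245 230]
 [191 252 255 255 255 255 255 255 255 255 255 255 255 249 241]
 [255 254 255 255 255 255 255 255 255 255 255 255 255 255 254]
 [255 255 255 255 255 255 255 255 255 255 255 255 255 255 255]
 [ 58  56  42 237 255 255 255 255 255 255 255 255  40  55  59]
 [ 61  58  60  60  59  58  54  46  54  58  60  60  59  60  60]
 [ 52  51  50  51  51  51  50  50  51  53  51  50  50  51  51]
 [ 61  58  57  59  57  61  59  59  60  59  60  60  60  58  59]
 [ 59  58  60  61  60  61  59  61  61  61  61  60  59  59  60]
 [ 59  59  62  58  61  59  60  60  58  57  59  59  58  58  60]
 [ 58  61  59  58  58  58  59  59  58  58  57  59  58  58  60]
 [ 60  58  60  58  60  56  58  59  59  60  58  57  61  59  59]
 [ 59  60  58  60  58  57  61  58  57  58  59  56  60  59  57]]
```

Emit:
move_arm(plan=[0, 0, 0.8, 0, 0, 0, 0, 0, 1.6, 0, 0, 0, 0, 1, 2, 0, 0, 0, 0, 2, 2, 0, 0, 0, 0, 3, 2, 0, 0, 0, 0, 4, 2, 0, 0, 0, 0, 5, 2, 0, 0, 0, 0, 5, 2, 0, 0, 0])

```text
time_s: 21.75
eef_pos: [0.4436, 0.1137, 0.1972]
eef_rot: [-0.086, 0.9, 0.209, 0.373]
wrist_force: [0.0, -0.2, -0.2]
opening: 0.257
grasp_force: 58.9
```

```bash
python3 - <<'E'
from h import *
o=ctrl.get_obs();print(o['eef_pos'],o['eef_rot'],o['opening'],o['time_s'])
t=cam('top','t10');u,v=proj(t,[.41,-.159,.02]).round().astype(int);print(u,v)
for f in(cv2.imread('pics/t5.png'),t['pixels']): print(f[v-11:v+12,u-11:u+12].mean(2).round().astype(int))
E
```

```text
[0.44361713 0.11374772 0.19724534] [-0.08552352  0.89966506  0.20937194  0.37343259] 0.25737688304693046 21.75
363 223
[[ 90  89  91  90  90  91  87  84  96 123 115 135 141 143 127 113  98  86
   87  91  89  91  93]
 [ 89  89  91  88  90  85  87 125 173 233 229 218 207 214 218 212 173 121
   90  87  88  92  91]
 [ 89  89  90  86  83  97 142 226 209 170 163 178 173 169 173 196 219 193
  138  95  86  89  91]
 [ 88  88  86  86 102 175 206 170 138 168 150 143 142 138 136 139 153 190
  196 141  91  86  89]
 [ 88  88  87  99 150 200 171 156 167 170 178 175 161 155 148 140 133 144
  190 176 126  91  87]
 [ 86  84  92 119 196 184 179 214 203 203 215 220 215 202 180 157 145 133
  144 206 194 129  87]
 [ 85  91 102 146 183 201 216 221 232 237 238 239 239 238 225 199 164 139
  130 164 205 154  91]
 [ 78  94 115 197 207 224 210 227 238 237 236 237 236 238 238 230 199 154
  127 134 206 167  99]
 [ 91  96 115 208 233 210 209 230 236 236 236 235 235 236 236 239 219 169
  123 119 182 185 128]
 [ 97 101 122 228 239 209 204 223 233 235 235 235 235 235 236 238 238 199
  133 105 147 203 151]
 [101 100 1
[... 2782 characters left out ...]
155 200 162  96  77]
 [ 76 102 108 105 111 141 198 211 213 194 169 182 209 212 206 225 191 175
  228 195 116  77  79]
 [ 74  89 107 104 101 108 140 205 226 209 206 210 212 218 234 218 189 185
  155 112  81  76  79]
 [ 75  79 101 111 106 105 112 133 136 191 220 239 242 242 246 217 187 141
  106  83  76  79  80]
 [ 74  71  80 115 113 108 104  98 105 126 140 145 133 139 139 122 112 101
   91  80  78  77  78]
 [ 77  75  73  79  98 106 105 104 106 105 102  95  95 100 101 100 100  86
   76  78  76  78  79]
 [ 81  76  70  71  74  80  96 104 107 107 105 103 105 104 104  95  80  74
   74  76  77  77  77]
 [ 93  83  74  72  72  68  74  77  81  91  98 100  94  79  71  74  71  73
   74  75  77  77  82]]
```

The bar lies flat across the beaker's middle and the vessels have not moved. Returning over the beaker, a bit higher than before.

Emit:
move_arm(plan=[0.05, -1, 0, 0, 0, 0, 0.05, -2, 0, 0, 0, 0, 0.05, -3, 0, 0, 0, 0, 0.05, -4, 0, 0, 0, 0, 0.05, -5.1, 0, 0, 0, 0, 0.05, -5.1, 0, 0, 0, 0, 0.05, -5.1, -0.8, 0, 0, 0, 0.05, -5.1, -1.5, 0, 0, 0, 0.05, -5.1, -1.6, 0, 0, 0, 0.05, -5.1, -1.6, 0, 0, 0])

```text
time_s: 23.05
eef_pos: [0.4482, -0.148, 0.1183]
eef_rot: [-0.083, 0.901, 0.203, 0.374]
wrist_force: [0.3, -0.1, 1.0]
opening: 0.256
grasp_force: 59.1
```

Emit:
move_arm(plan=[0, 0, 0, 0, 0, 0, 0, 0, 0, 0, 0, 0, 0, 0, 0, 0, 0, 0, 0, 0, 0, 0, 0, 0])

```text
time_s: 23.55
eef_pos: [0.4484, -0.1473, 0.1181]
eef_rot: [-0.083, 0.901, 0.204, 0.374]
wrist_force: [0.2, 0.3, -0.4]
opening: 0.256
grasp_force: 59.1
```

```bash
python3 - <<'E'
from h import *
o=ctrl.get_obs();r=R.from_quat(o['eef_rot'],scalar_first=True).as_matrix()
M=o['eef_pos']-.019*r[:,2]-.03*r[:,0];print(o['eef_pos'],'mouth',M,np.degrees(np.arcsin(r[2,0])),o['wrist_force'],np.abs(o['dq']).max())
ok=np.hypot(M[0]-.41,M[1]+.159)<.02 and M[2]>.085 and o['grasp_force']>10
if ok: print(ctrl.hand_in())
E
```

```text
[ 0.44838301 -0.14734001  0.11806994] mouth [ 0.41711989 -0.16225834  0.11025581] 45.059120132967806 [ 0.16064471  0.32648953 -0.43081813] 0.00576492234442242
the job is handed in; nothing more can be done
None
```

I handed the job in at about 24 s; no verdict came back. The cup stands in the dish, the beaker in the cup and the bar in the beaker, and the arm holds the emptied tube still, tipped 45° mouth-down about 44 mm above the beaker's rim.

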